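# Close the moisture tin and hold it ready over the balance

## Task

The balance has to be zeroed with nothing on it while the next sample tin waits right above. Set the loose lid on the open aluminium tin where it stands, so that it sits seated and level, and let go of it; then take the closed tin by its body, lift it upright over the row of cartons standing on edge beside the balance, and finish holding it still and level centred over the low steel ring that lies on the weighing pan, about a centimetre above the ring. Do not touch the ring, the pan or the balance at any time, and leave the cartons, the timer and the weighing boat where they are. The program ends while the gripper is still holding the tin there.

Things in the scene. Friction and masses are not known exactly. Their poses are not given: they have to be found in the camera images.
- tin: open round aluminium tin, loose, 0.1 to 0.18 kg, on the bench: outer diameter 58 mm, mouth 51 mm, height 46 mm. Origin: centre of its underside; z up. With the lid on it is 68 mm high to the top of the knob; grasped from above by the side wall, fingertips about 10 mm above its underside, the knob stays clear of a gripper body that begins 70 mm behind the fingertips.
- lid: loose aluminium lid, 0.03 to 0.05 kg, lying knob up on the bench. From below: plug 47 mm in diameter, 6 mm deep, chamfered; flange 56 mm in diameter, 3 mm thick; knob 15 mm in diameter on the axis, 9 to 28 mm above the origin (19 mm wide at its foot). Origin: centre of the plug's underside; z up. Seated, its flange lies on the rim and its origin is 40 mm above the tin's; plug play 2 mm all round.
- tin_ring: low steel centring ring lying on the balance's pan, fixed, anywhere on the pan: outer diameter 69 mm, inner 62 mm (the tin would just drop in), 8 mm high. Origin: centre of its underside, z up; its top, about 87 mm above the bench, is the highest part of the balance.
- balance_pan: round steel weighing pan of the balance, 124 mm in diameter, 4.5 mm thick, fixed; a dark spot lies near its middle. Origin: centre of its underside, about 74 mm above the bench.
- balance: beige balance, fixed (same place always). In its frame (z up, origin on the bench, not its middle; x along the 270 mm side) the housing spans x -0.226 to 0.044, y -0.050 to 0.162 m; pan centre x -0.046, y 0.056. The cartons stand in a row along x just beyond its side at y 0.162; tin and lid lie beyond them at y 0.28 to 0.33, at x -0.25 to -0.17 and -0.07 to -0.02, either one in either place.
- carton_a: pale carton with a dark patch at one end, standing on its long edge, loose, 0.3 kg, one of the row of two: 135 mm along the row (its y), 30 mm thick (x), 100 mm high (z). Origin: centre of its underside, on the bench.
- carton_b: the other carton of the row, same size and axes as the first.
- timer: light kitchen-style timer, 62 x 66 x 17 mm, loose, lying near the work; bystander. Origin: centre of its underside.
- boat: small square white plastic weighing boat, 62 x 62 x 14 mm, loose, lying near the work; bystander. Origin: centre of its underside.
There are look-alikes about, which are no part of the job. Leave any green or red look-alike of the lid alone.

How it is judged (in metres and radians):
On the way, in this order (a step that is already met when the one before it is completed fails the run):
1. the lid is seated level on the tin standing on the bench, and let go (z of lid in the frame of tin between 0.0375 and 0.042 m and horizontal distance between lid and tin below 0.004 m and angle between the z axis of lid and the z axis of tin, either way round below 0.06 rad and height (world z) of tin below 0.004 m and angle between tin's own z axis and vertical below 0.05 rad and contact force between the fingers and lid below 0.05 N), for 0.2 s.
2. the closed tin is carried over the row of cartons, its underside above their tops (height (world z) of tin above 0.102 m and y of tin in the frame of balance between 0.15 and 0.23 m and x of tin in the frame of balance between -0.28 and 0.08 m and contact force between the fingers and tin above 0.5 N and distance between lid and tin below 0.045 m), for 0.05 s.
At the end, for the whole second after the job is handed in: the gripper holds the tin still, within 10 mm of the ring's axis, its underside 3 to 25 mm above the ring's top, touching neither ring, pan nor balance, tilted under 0.08 rad, the lid seated on it (within 4 mm of its axis, flange on the rim, level to 0.06 rad) (z of lid in the frame of tin between 0.0375 and 0.042 m and horizontal distance between lid and tin below 0.004 m and angle between the z axis of lid and the z axis of tin, either way round below 0.06 rad and horizontal distance between tin and tin_ring below 0.01 m and z of tin in the frame of tin_ring between 0.011 and 0.033 m and angle between tin's own z axis and vertical below 0.08 rad and linear speed of tin below 0.02 m/s and contact force between the fingers and tin above 0.5 N and contact force between tin and tin_ring below 0.05 N and contact force between tin and balance_pan below 0.05 N and contact force between tin and balance below 0.05 N); the arm keeps its last pose, push and grip.
It fails at once if the ring, the pan or the balance is touched (contact force between any of the arm, the fingers, tin, lid and tin_ring above 0.3 N or contact force between any of the arm, the fingers, tin, lid and balance_pan above 0.3 N or contact force between any of the arm, the fingers, tin, lid and balance above 0.3 N).
It fails at once if a carton is shifted by more than 10 mm or knocked over (distance of any of carton_a, carton_b from where it was at the start of the episode above 0.01 m or angle between any of carton_a, carton_b's own z axis and vertical above 0.3 rad).
It fails at once if the timer or the weighing boat is shifted by more than 10 mm (distance of any of timer, boat from where it was at the start of the episode above 0.01 m).
It fails at once if the tin is tipped by more than 0.35 rad (angle between tin's own z axis and vertical above 0.35 rad).
It also fails if it takes over 58 s, if anything falls off the work surface, if the arm or the gripper's body presses on something with over 40 N, if the wrist force passes 120 N, or if a joint passes its speed limit or range.

## Robot

A 6-joint arm with a two-finger parallel gripper is mounted at the origin on the work surface; the furniture and walls round the work are solid. World frame = base frame: x ahead of the robot, y to its left, z up, the work surface at z = 0. Lengths are in mm, angles in degrees, forces in N, time in s.
With the tool pointing down it reaches from about 350 to 850 mm from the base axis. Payload 8.1 kg.
Tool frame: the origin (TCP) lies at the very end of the fingers, on their centre line; the grasp point (between the pads) lies 19 mm behind it; z points along the fingers, y is the direction in which the jaws open and shut (so a half turn about z gives the same grasp; the last joint's range is limited). The gripper opens to 85 mm and grips with 20 to 120 N. Pads are 22 mm wide; open, the fingers measure 114 mm over their backs; the gripper's body (76 mm by 85 mm) begins 54 mm behind the grasp point. The pads swing forward as they close: fully open they stand 13 mm farther back than shut.
Start: joints at [58.247, 7.471, 85.268, -0, 87.261, -4.893], TCP at [271.07, 535.282, 231.292] pointing down, gripper open.
Joint ranges: [-169.43, 169.43], [-51.17, 129.36], [1.28, 143.12], [-76.62, 256.62], [0, 156.53], [-152.29, 152.29]. Speed limits (degrees/s): [136.94, 136.94, 159.86, 180, 180, 180].

## Interface

Orientations are given as [roll, pitch, yaw] about the fixed x, y, z axes, in that order (R = Rz(yaw) Ry(pitch) Rx(roll)).
In Python, from bench import r, eyes gives the robot as it stands. The module is installed in compiled form; this text tells all that it offers.
- The arm moves only by the tool play_rows, never from a script. Its argument "deltas" is a list of rows, each a list of 3 entries, a list of its own where there are three numbers: the shift along the tool's x, y, z in m, then the turn, a rotation vector about the tool's x, y, z in rad, then the closure, from 0 (fully open) to 1 (shut). A call has 1 to 8 rows; each row shifts and turns the pose as measured when the row begins, along the tool's axes as they then stand; what a row does not reach is not made up. A row lasts 1/8 s, in which the tool goes at most 62.5 mm and 10.7 degrees, less where a joint would pass 70% of its speed; a pose out of reach is approached as far as the arm can. A call with a gripper value outside its range is refused whole. The fingers move at their own pace and stop on an object; "force" is the grip in N (left out, the last holds). Time passes only in rows, so rows that do not move let the fingers close. It gives the time, the measured TCP pose, the force and the opening at its end, in the units of the state.
- r.sense(): the state, without advancing time (a new reading comes with each control period).
- eyes.snapshot(name): name is "scene" or "side" or "wrist"; returns the picture (480x640x3 uint8, red, green, blue); there is no depth.
- eyes.get_calibration(name): a dict with "mtx" (3x3 intrinsics, pixels), "R" (3x3) and "t" (3): a world point X has camera coordinates R X + t; the wrist camera has in their place "T_tool_cam" (4x4, takes a point from camera to tool coordinates, whose origin is the TCP and whose axes are the flange's). Camera axes: x right, y down, z forward; pixel columns grow to the right and rows downward; lengths in mm; the calibration is good to about 2 mm. A picture is of the moment at which its call begins: read the wrist's pose just before it. get_calibration takes no time and is no camera call.
- r.hand_in(): hands the job in, once; it reports no verdict.
The state is a dict: "time": time; "joint_pos": joint angles; "qd": joint speeds; "joint_efforts": joint torques, N m; "tool_pos": TCP position; "tcp_rot": TCP orientation; "ft_force": force on the tool from outside, world axes, zero at the start; "wrist_torque": the same for the moment, N m; "finger_gap": finger opening in mm.
Only numpy, scipy, OpenCV 4.12 (cv2) and the standard library are available. Lean on these libraries where they do the work, as an engineer would, in place of code of your own. Each camera call takes 0.05 s, during which the arm holds its last target. There are 200 camera calls.

## Working session

There is one attempt and no reset: what is moved stays moved. The work goes in short steps, Python scripts to look and compute and a tool call to move; the robot and the scene stay as the last step left them, time stands still between calls to the robot, and variables do not carry over. Pictures are saved under pics/ and viewed, about 8 in all and at most 12, crops included, and the job is handed in when it is done.

Besides the shell and the picture viewer there is one more tool, called after "Emit:" by a JSON object that holds its "op" and its "data". play_rows: Moves the arm, as the interface text tells. Its arguments: {"type":"object","properties":{"deltas":{"type":"array"},"force":{"type":"number"}},"required":["deltas"]}

```bash
mkdir -p pics; python3 - <<'E'
from bench import r,eyes
import cv2,numpy as np
np.set_printoptions(precision=4,suppress=True)
print(r.sense())
for n in ("scene","side","wrist"):
    im=eyes.snapshot(n); cv2.imwrite(f"pics/{n}0.png",im[:,:,::-1]); print(n,eyes.get_calibration(n))
E
```

```text
{'time': 0.0, 'joint_pos': array([58.2474,  7.5165, 85.3296,  0.0002, 87.2623, -4.8928]), 'qd': array([-0.0262, -0.0003,  0.0384,  0.0767, -0.0519, -0.0015]), 'joint_efforts': array([ -0.0025, -56.9383, -50.0553,  -0.0004,   0.0148,  -0.    ]), 'tool_pos': array([270.7678, 534.8043, 230.227 ]), 'tcp_rot': array([-179.8921,   -0.0094,  153.1401]), 'ft_force': array([0.4478, 0.2339, 0.6569]), 'wrist_torque': array([ 0.0434,  0.0143, -0.0129]), 'finger_gap': 85.19815153292745}
scene {'mtx': array([[569.198 ,   0.    , 327.4653],
       [  0.    , 569.198 , 236.0365],
       [  0.    ,   0.    ,   1.    ]]), 'R': array([[ 0.8862, -0.4628,  0.0191],
       [-0.2702, -0.55  , -0.7903],
       [ 0.3763,  0.6952, -0.6124]]), 't': array([-351.4202,  322.1232, 1008.0744])}
side {'mtx': array([[507.8472,   0.    , 315.9679],
       [  0.    , 507.8472, 238.0296],
       [  0.    ,   0.    ,   1.    ]]), 'R': array([[-1.    , -0.0082, -0.0056],
       [-0.0002,  0.5803, -0.8144],
       [ 0.0099, -0.8143, -0.5803]]), 't': array([ 530.7273,  -42.2582, 1216.3113])}
wrist {'mtx': array([[347.443 ,   0.    , 316.3587],
       [  0.    , 347.443 , 244.598 ],
       [  0.    ,   0.    ,   1.    ]]), 'T_tool_cam': array([[  -0.001 ,   -0.9582,   -0.2861,   72.6573],
       [   1.    ,   -0.0012,    0.0003,    0.9964],
       [  -0.0006,   -0.2861,    0.9582, -142.3021],
       [   0.    ,    0.    ,    0.    ,    1.    ]])}
```

View pics/scene0.png

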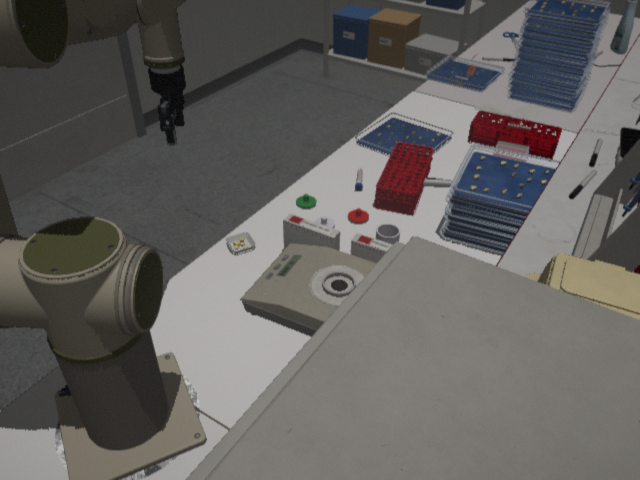

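View pics/side0.png

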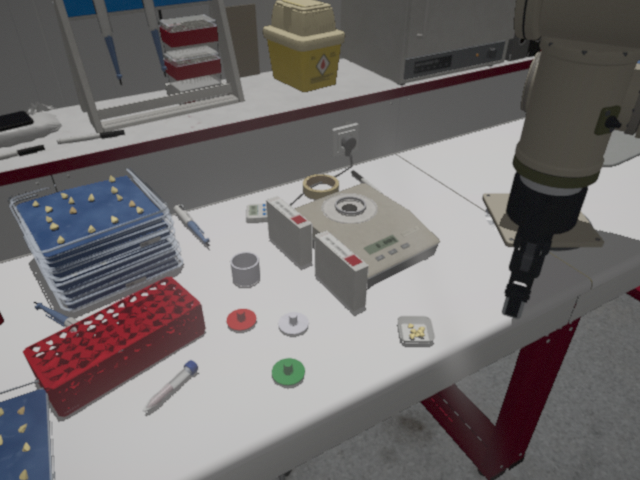

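View pics/wrist0.png

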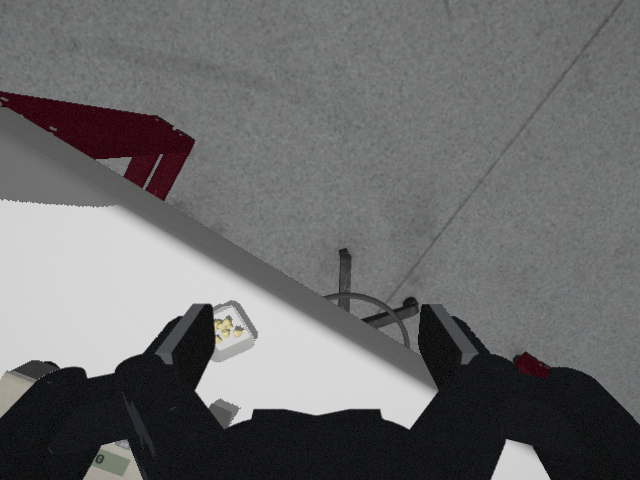

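Side view: silver lid at about (293,324), open tin at (245,268). Look-alikes are the red lid (241,320) and green lid (288,372). The silver one is the only aluminium-coloured lid. The ring is at (350,206) on the pan; the tape roll at (321,184) is not it. One enlarged crop to confirm, plus rough rays.

```bash
cat > h.py <<'E'
from bench import r,eyes
import cv2,numpy as np
from scipy.spatial.transform import Rotation as Ro
np.set_printoptions(precision=2,suppress=True)
def cam(n,s=None):
    c=eyes.get_calibration(n)
    if n!="wrist": return c["mtx"],c["R"].T,-c["R"].T@c["t"]
    s=s or r.sense(); Rt=Ro.from_euler("xyz",s["tcp_rot"],degrees=True).as_matrix()
    T=c["T_tool_cam"]; return c["mtx"],Rt@T[:3,:3],Rt@T[:3,3]+s["tool_pos"]
def ray(n,uv,z,s=None):
    K,R,o=cam(n,s); d=R@np.linalg.solve(K,[uv[0],uv[1],1.]); return o+d*(z-o[2])/d[2]
def proj(n,X,s=None):
    K,R,o=cam(n,s); p=K@(R.T@(np.array(X,float)-o)); return p[:2]/p[2]
E
python3 - <<'E'
from h import *
im=cv2.imread("pics/side0.png")
c=im[180:350,225:435]; cv2.imwrite("pics/sidecrop.png",cv2.resize(c,None,fx=3.5,fy=3.5,interpolation=cv2.INTER_CUBIC))
for k,uv,z in [("lid",(293,325),7),("knob",(293,317),28),("tin",(245,258),46),("ring",(350,206),87),("carA near",(299,237),100),("red lid",(241,320),7),("green",(288,373),7),("boat",(415,331),7),("timer",(257,212),17)]:
    print(k,ray("side",uv,z))
for k,uv,z in [("tin",(387,231),46),("ring",(339,285),87),("knob",(324,219),28)]: print("scene",k,ray("scene",uv,z))
E
```

```text
lid [569.74 356.55   7.  ]
knob [569.03 357.39  28.  ]
tin [672.39 207.22  46.  ]
ring [455.29  74.46  87.  ]
carA near [561.65 209.87 100.  ]
red lid [666.48 343.96   7.  ]
green [573.03 466.59   7.  ]
boat [349.5  370.96   7.  ]
timer [672.66 -11.03  17.  ]
scene tin [669.57 212.91  46.  ]
scene ring [451.06  57.04  87.  ]
scene knob [566.58 345.79  28.  ]
```

View pics/sidecrop.png

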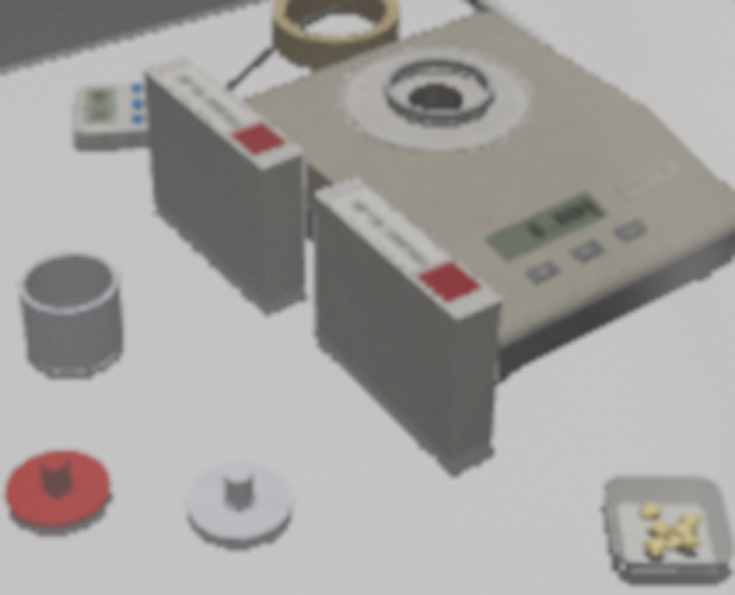

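The crop shows the silver lid (flange at crop (240,505), knob at (240,468)) and the open tin (rim centre (70,283)). The ring is on the pan at (440,90). The lid is clear of the red look-alike and the cartons. Moving above the lid.

Emit:
{"op": "play_rows", "data": {"deltas": [[[-0.05, -0.004, 0], [0, 0, 0], 0], [[-0.05, -0.004, 0], [0, 0, 0], 0], [[-0.05, -0.004, 0], [0, 0, 0], 0.2], [[-0.05, -0.004, 0], [0, 0, 0], 0.2], [[-0.05, -0.004, 0], [0, 0, 0], 0.2], [[-0.05, -0.004, 0], [0, 0, 0], 0.2], [[-0.048, -0.004, 0.02], [0, 0, 0], 0.2], [[0, 0, 0], [0, 0, 0], 0.2]], "force": 40}}

```text
time: 1.15
tool_pos: [575.8, 346.8, 205.8]
tcp_rot: [-179.7, -0.1, 153.3]
ft_force: [-0.3, -0.5, -0.4]
finger_gap: 68.3
```

```bash
python3 - <<'E'
from h import *
s=r.sense(); im=eyes.snapshot("wrist"); cv2.imwrite("pics/w1.png",im[:,:,::-1]); print(s["tool_pos"],s["tcp_rot"],s["finger_gap"],s["time"])
print(proj("wrist",[569,353,28],s),proj("wrist",[671,210,46],s))
E
```

```text
[575.85 346.84 205.81] [-179.68   -0.15  153.33] 68.29604735686884 1.15
[318.81 212.48] [237.82 366.84]
```

View pics/w1.png

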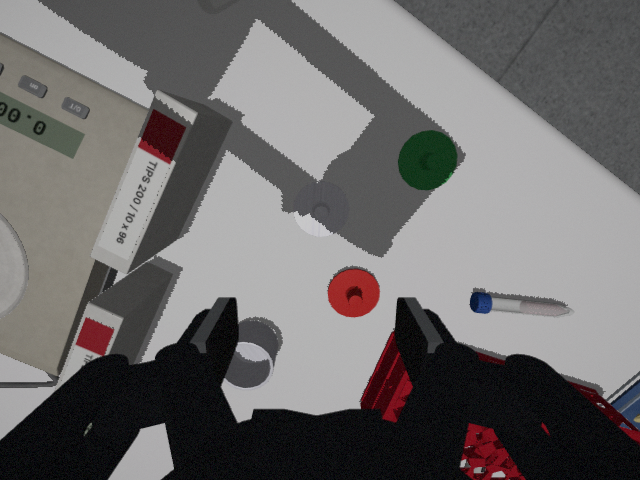

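Wrist view: lid flange centre about (320,208) with its knob at (320,211), and tin rim about (249,364). Casting rays.

```bash
python3 - <<'E'
from h import *
im=cv2.imread("pics/w1.png")
for k,uv,z in [("flange",(320.5,208.5),8),("knobtop",(320,212),28),("tinrim",(249,364),46)]: print(k,ray("wrist",uv,z))
a=cv2.resize(im[170:250,270:370],None,fx=4,fy=4,interpolation=cv2.INTER_CUBIC)
b=cv2.resize(im[305:405,200:300],None,fx=4,fy=4,interpolation=cv2.INTER_CUBIC)
a=cv2.convertScaleAbs(a,alpha=1.5); b=cv2.convertScaleAbs(b,alpha=1.5)
o=np.zeros((400,800,3),np.uint8); o[:320,:400]=a; o[:,400:]=b; cv2.imwrite("pics/w1c.png",o)
E
```

```text
flange [569.56 356.4    8.  ]
knobtop [568.91 356.01  28.  ]
tinrim [673.69 223.05  46.  ]
```

View pics/w1c.png

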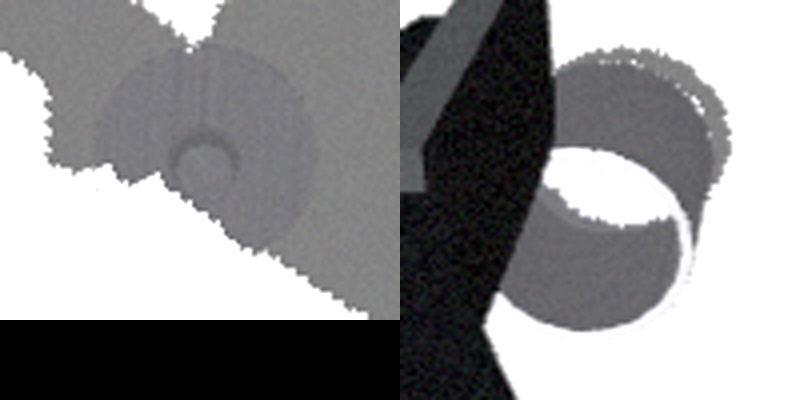

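Emit:
{"op": "play_rows", "data": {"deltas": [[[0.006, 0.004, 0.03], [0, 0, 0], 0.4], [[0.005, 0.003, 0.03], [0, 0, 0], 0.5], [[0, 0, 0.03], [0, 0, 0], 0.5], [[0, 0, 0.0], [0, 0, 0], 0.5], [[0, 0, 0], [0, 0, 0], 0.5]]}}

```text
time: 1.82
tool_pos: [566.0, 365.2, 120.7]
tcp_rot: [179.9, -0.0, 153.7]
ft_force: [0.1, -0.2, 0.2]
finger_gap: 43.1
```

```bash
python3 - <<'E'
from h import *
s=r.sense(); im=eyes.snapshot("wrist"); cv2.imwrite("pics/w2.png",im[:,:,::-1]); print(s["tool_pos"],s["tcp_rot"],s["finger_gap"],s["time"])
p=proj("wrist",[569.3,357.6,28],s); print(p); u,v=p.astype(int)
t=proj("wrist",[673.5,222,46],s);print(t)
c=im[v-75:v+75,u-100:u+100,::-1]; cv2.imwrite("pics/w2c.png",cv2.resize(c,None,fx=4,fy=4,interpolation=cv2.INTER_CUBIC)); print(u-100,v-75)
E
```

```text
[566.01 365.24 120.67] [179.85  -0.01 153.67] 43.0900236773056 1.825
[306.99 256.5 ]
[212.71 448.49]
206 181
```

View pics/w2c.png

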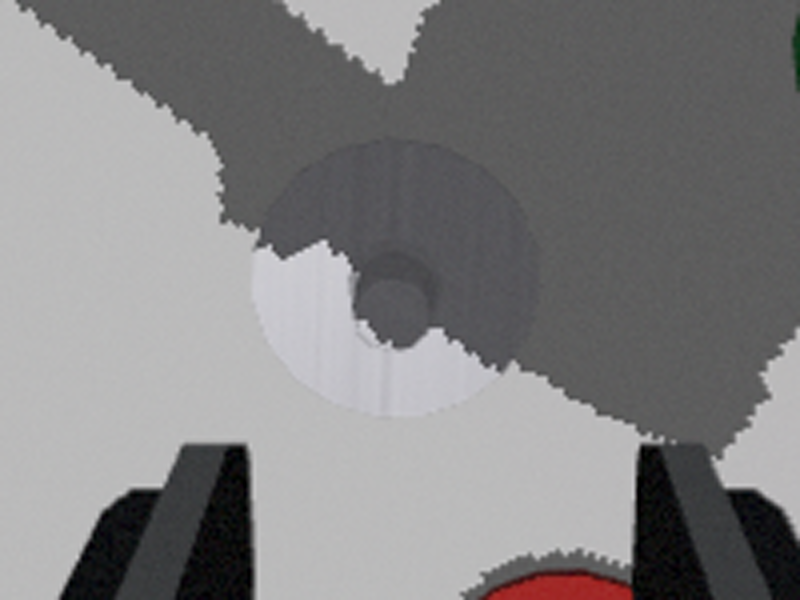

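```bash
cat >> h.py <<'E'
def delta(X,s=None):
    s=s or r.sense(); return Ro.from_euler("xyz",s["tcp_rot"],degrees=True).as_matrix().T@(np.array(X,float)-s["tool_pos"])
E
python3 - <<'E'
from h import *
s=r.sense(); print(s["tool_pos"],s["tcp_rot"],s["qd"])
k=ray("wrist",(304.7,259.3),28); f=ray("wrist",(304.75,250.3),9); print(k,f)
m=(k+f)/2; m[2]=13; print(delta(m))
E
```

```text
[565.91 365.12 120.48] [179.87  -0.03 153.67] [-0.48  0.01 -0.2  -0.22 -0.07 -0.03]
[570.28 355.08  28.  ] [569.39 354.95   9.  ]
[ -8.04  -7.56 107.46]
```

Emit:
{"op": "play_rows", "data": {"deltas": [[[-0.008, -0.0075, 0.02], [0, 0, 0], 0.5], [[0, 0, 0.02], [0, 0, 0], 0.5], [[0, 0, 0.02], [0, 0, 0], 0.5], [[0, 0, 0], [0, 0, 0], 0.5], [[0, 0, 0], [0, 0, 0], 0.5]]}}

```text
time: 2.5
tool_pos: [571.0, 354.3, 57.8]
tcp_rot: [179.8, 0.0, 153.6]
ft_force: [-0.6, 0.1, -0.0]
finger_gap: 42.6
```

```bash
python3 - <<'E'
from h import *
s=r.sense(); print(s["tool_pos"],s["tcp_rot"],s["qd"])
print(delta([569.9,355.0,13]))
E
```

```text
[570.96 354.33  57.8 ] [179.78   0.04 153.63] [-0.11  0.76  0.72 -0.01 -0.24  0.04]
[ 1.27 -0.05 44.8 ]
```

Emit:
{"op": "play_rows", "data": {"deltas": [[[0.001, 0, 0.015], [0, 0, 0], 0.5], [[0, 0, 0.015], [0, 0, 0], 0.5], [[0, 0, 0.008], [0, 0, 0], 0.5], [[0, 0, 0.002], [0, 0, 0], 0.5], [[0, 0, 0], [0, 0, 0], 0.5]]}}

```text
time: 3.12
tool_pos: [570.3, 355.4, 15.5]
tcp_rot: [179.7, 0.1, 153.7]
ft_force: [0.0, 0.1, -0.6]
finger_gap: 42.8
```

```bash
python3 - <<'E'
from h import *
s=r.sense(); print(s["tool_pos"],s["tcp_rot"],s["qd"])
print(delta([569.9,355.0,13]))
E
```

```text
[570.35 355.39  15.52] [179.74   0.06 153.65] [ 0.03  0.04 -0.06  0.04 -0.03  0.06]
[ 0.23 -0.56  2.51]
```

Close on the knob, then lift.

Emit:
{"op": "play_rows", "data": {"deltas": [[[0, 0, 0.0015], [0, 0, 0], 0.7], [[0, 0, 0], [0, 0, 0], 1], [[0, 0, 0], [0, 0, 0], 1], [[0, 0, 0], [0, 0, 0], 1], [[0, 0, 0], [0, 0, 0], 1]], "force": 40}}

```text
time: 3.75
tool_pos: [571.3, 355.9, 15.5]
tcp_rot: [179.6, 0.1, 153.6]
ft_force: [0.8, -0.3, -0.8]
finger_gap: 12.5
```

Emit:
{"op": "play_rows", "data": {"deltas": [[[0, 0, -0.02], [0, 0, 0], 1], [[0, 0, -0.03], [0, 0, 0], 1], [[0, 0, -0.03], [0, 0, 0], 1], [[0, 0, -0.03], [0, 0, 0], 1], [[0, 0, -0.02], [0, 0, 0], 1], [[0, 0, 0], [0, 0, 0], 1], [[0, 0, 0], [0, 0, 0], 1]]}}

```text
time: 4.62
tool_pos: [571.1, 355.5, 155.6]
tcp_rot: [179.5, 0.3, 153.6]
ft_force: [-0.9, -0.5, -0.5]
finger_gap: 13.0
```

```bash
python3 - <<'E'
from h import *
s=r.sense(); im=eyes.snapshot("wrist"); cv2.imwrite("pics/w3.png",im[:,:,::-1]); print(s["tool_pos"],s["tcp_rot"],s["finger_gap"])
print(proj("wrist",[673.5,222,46],s), delta([673.5,222,100]))
E
```

```text
[571.15 355.54 155.63] [179.47   0.26 153.65] 13.032270546756271
[229.65 406.04] [-150.7   -74.8    55.59]
```

Emit:
{"op": "play_rows", "data": {"deltas": [[[-0.025, -0.01, 0], [0, 0, 0], 1], [[-0.035, -0.015, 0], [0, 0, 0], 1], [[-0.04, -0.017, 0], [0, 0, 0], 1], [[-0.04, -0.017, 0], [0, 0, 0], 1], [[-0.03, -0.012, 0], [0, 0, 0], 1], [[-0.01, -0.003, 0], [0, 0, 0], 1], [[0, 0, 0], [0, 0, 0], 1], [[0, 0, 0], [0, 0, 0], 1]]}}

```text
time: 5.68
tool_pos: [695.8, 205.9, 140.8]
tcp_rot: [-179.8, -0.6, 153.8]
ft_force: [-0.2, -0.5, -0.6]
finger_gap: 12.5
```

```bash
python3 - <<'E'
from h import *
s=r.sense(); im=eyes.snapshot("wrist"); cv2.imwrite("pics/w4.png",im[:,:,::-1]); print(s["tool_pos"],s["tcp_rot"],s["finger_gap"],s["qd"])
print(proj("wrist",[673.5,222,46],s), delta([673.5,222,100]))
E
```

```text
[695.81 205.95 140.83] [-179.79   -0.64  153.83] 12.537449167993847 [ 0.34  0.18  0.32  0.15 -0.01  0.09]
[321.85 210.99] [26.47  4.61 41.14]
```

View pics/w4.png

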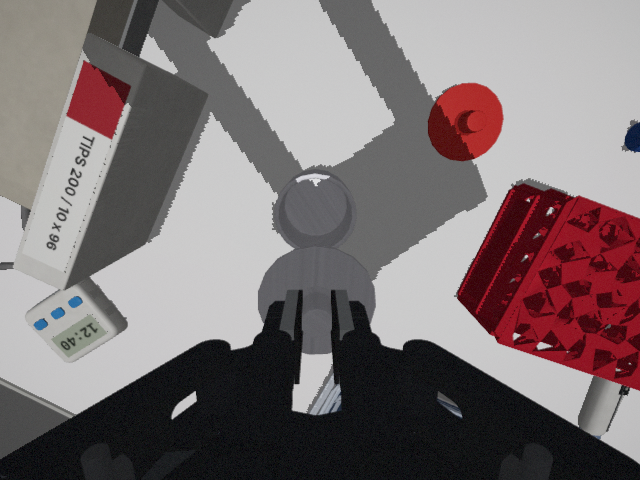

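Lid held: flange spans x 258–376, centre about (317,300). Tin rim at about (315,210). Enlarged crop to get both centres in one view.

```bash
python3 - <<'E'
import cv2
im=cv2.imread("pics/w4.png"); c=cv2.convertScaleAbs(im[160:360,250:390],alpha=1.8)
cv2.imwrite("pics/w4c.png",cv2.resize(c[:145],None,fx=4,fy=4,interpolation=cv2.INTER_CUBIC))
E
```

```text
(no output)
```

View pics/w4c.png

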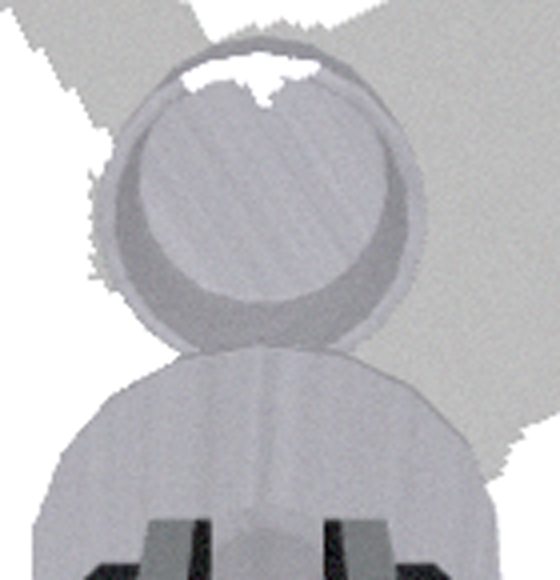

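```bash
python3 - <<'E'
from h import *
s=r.sense(); Rt=Ro.from_euler("xyz",s["tcp_rot"],degrees=True).as_matrix(); print(s["tool_pos"],s["tcp_rot"])
C=lambda x,y:(250+x/4,160+y/4)
T=eyes.get_calibration("wrist"); M=T["T_tool_cam"];K=T["mtx"]
def tray(uv,z):
    d=M[:3,:3]@np.linalg.solve(K,[*uv,1.]);o=M[:3,3];return o+d*(z-o[2])/d[2]
print("lid top edge",tray(C(265,345),9.5)-[28,0,0],"L/R",tray(C(33,560),7),tray(C(498,560),7))
S=lambda uv,z:Rt.T@(ray("wrist",uv,z,s)-s["tool_pos"])
print("tin floor",[S(C(263,181),z) for z in (1,3)],"floor edges",S(C(138,181),2),S(C(388,181),2),S(C(263,302),2))
print("tin rim",S(C(262,222),46),S(C(114,225),46),S(C(408,225),46))
# consistency: rim outer crossing points -> circle centre at known y, radius 29
for c in ((370,348),(185,355),(427,225),(100,225)): print("rim pt",S(C(*c),46))
print("outer base top",S(C(263,38),0))
E
```

```text
[695.7  206.13 140.86] [-179.79   -0.64  153.84]
lid top edge [-1.48  0.99  9.5 ] L/R [  0.87 -26.34   7.  ] [ 0.79 28.4   7.  ]
tin floor [array([ 22.  ,   0.62, 140.12]), array([ 22.36,   0.62, 138.12])] floor edges [ 22.19 -24.94 139.21] [ 22.17  26.17 139.02] [ -3.36   0.58 138.83]
tin rim [22.87  0.5  95.12] [ 22.35 -25.27  95.21] [22.33 25.9  95.02]
rim pt [ 0.03 19.73 94.8 ]
rim pt [ -1.28 -13.31  94.9 ]
rim pt [22.33 29.2  95.01]
rim pt [ 22.35 -27.71  95.22]
outer base top [ 50.66   0.66 141.43]
```

Emit:
{"op": "play_rows", "data": {"deltas": [[[0.01, 0, 0], [-0.0037, -0.0112, 0], 1], [[0.01, 0, 0.01], [0, 0, 0], 1], [[0.004, 0, 0.015], [0, 0, 0], 1], [[0, 0, 0.015], [0, 0, 0], 1], [[0, 0, 0.01], [0, 0, 0], 1], [[0, 0, 0], [0, 0, 0], 1], [[0, 0, 0], [0, 0, 0], 1]]}}

```text
time: 6.6
tool_pos: [671.0, 219.9, 86.2]
tcp_rot: [-179.9, -0.1, 154.1]
ft_force: [0.9, -0.1, -0.1]
finger_gap: 12.4
```

```bash
python3 - <<'E'
from h import *
from scipy.spatial.transform import Rotation as Ro
R0=Ro.from_euler("xyz",[-179.79,-0.64,153.84],degrees=True).as_matrix(); p0=np.array([695.7,206.13,140.86])
tin=p0+R0@[22.3,0.6,95.1]; print("tin",tin)
s=r.sense(); print(s["tool_pos"],s["tcp_rot"],s["qd"]); print("tin in tool",delta([*tin[:2],65]))
E
```

```text
tin [674.84 216.66  46.01]
[671.01 219.94  86.18] [-179.94   -0.1   154.06] [-0.15  0.4   0.03  0.01 -0.15 -0.06]
tin in tool [-4.92 -1.26 21.17]
```

Emit:
{"op": "play_rows", "data": {"deltas": [[[-0.003, -0.001, 0.006], [0, 0, 0], 1], [[-0.001, -0.0005, 0.006], [0, 0, 0], 1], [[0, 0, 0.004], [0, 0, 0], 1], [[0, 0, 0], [0, 0, 0], 1], [[0, 0, 0], [0, 0, 0], 1]]}}

```text
time: 7.22
tool_pos: [675.3, 216.3, 70.3]
tcp_rot: [180.0, -0.0, 154.0]
ft_force: [-1.1, -0.2, -0.4]
finger_gap: 12.7
```

```bash
python3 - <<'E'
from h import *
s=r.sense(); w=eyes.snapshot("wrist"); sd=eyes.snapshot("side"); cv2.imwrite("pics/w5.png",w[:,:,::-1]); cv2.imwrite("pics/s5.png",sd[:,:,::-1])
print(s["tool_pos"],s["tcp_rot"],s["qd"]); print("tin in tool",delta([674.84,216.66,65]))
a=cv2.resize(w[230:380,240:390,::-1],(400,400),interpolation=cv2.INTER_CUBIC)
u,v=proj("side",[674.8,216.7,50]).astype(int); print(u,v)
b=cv2.resize(sd[v-33:v+33,u-33:u+33,::-1],(400,400),interpolation=cv2.INTER_CUBIC)
cv2.imwrite("pics/c5.png",cv2.convertScaleAbs(np.hstack([a,b]),alpha=1.5))
E
```

```text
[675.26 216.32  70.31] [179.99  -0.01 154.02] [ 0.    0.16  0.06 -0.03 -0.21  0.11]
tin in tool [0.49 0.12 5.32]
243 259
```

View pics/c5.png

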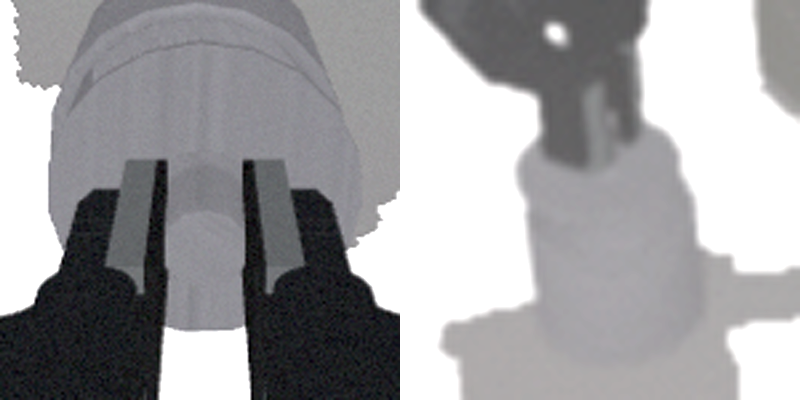

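```bash
python3 - <<'E'
from h import *
C=lambda x,y:(240+x/2.6667,230+y/2.6667)
T=eyes.get_calibration("wrist"); M=T["T_tool_cam"];K=T["mtx"]
def tray(uv,z):
    d=M[:3,:3]@np.linalg.solve(K,[*uv,1.]);o=M[:3,3];return o+d*(z-o[2])/d[2]
print("lid",tray(C(202,42),9.5)-[28,0,0],tray(C(48,190),8),tray(C(360,190),8))
print("rim outer top",tray(C(197,3),24.3)-[29,0,0],"sides",tray(C(72,60),24.3),tray(C(328,60),24.3))
a=cv2.imread("pics/w5.png",0); print(a[222:256,315]); print(a[240:262,285])
E
```

```text
lid [-1.24  0.76  9.5 ] [ -0.26 -26.68   8.  ] [-0.34 28.84  8.  ]
rim outer top [ 0.85 -0.18 24.3 ] sides [ 18.77 -23.83  24.3 ] [18.71 24.54 24.3 ]
[ 85  79  83  82  82  86  84  86  86 100 105 101  98  95  95  93  94  94
  95  95  93  93  86  83  92  99  96  97  95  96  95  95  94  95]
[98 97 93 92 92 91 92 97 94 94 94 92 95 96 84 93 98 97 96 95 96 96]
```

Emit:
{"op": "play_rows", "data": {"deltas": [[[0.0017, -0.0005, 0.001], [0, 0, 0], 1], [[0, 0, 0.003], [0, 0, 0], 1], [[0, 0, 0.003], [0, 0, 0], 1], [[0, 0, 0.0], [0, 0, 0], 1]]}}

```text
time: 7.82
tool_pos: [673.4, 216.9, 63.1]
tcp_rot: [180.0, 0.0, 154.0]
ft_force: [1.0, -0.1, 0.6]
finger_gap: 12.3
```

```bash
python3 - <<'E'
from h import *
s=r.sense();print(s["tool_pos"],s["tcp_rot"],s["ft_force"],s["wrist_torque"]); print("tin in tool",delta([674.84,216.66,55.5]))
E
```

```text
[673.42 216.86  63.15] [179.97   0.01 154.04] [ 1.04 -0.09  0.62] [ 0.02  0.03 -0.  ]
tin in tool [-1.36  0.44  7.65]
```

Emit:
{"op": "play_rows", "data": {"deltas": [[[0, 0, 0.002], [0, 0, 0], 1], [[0, 0, 0.002], [0, 0, 0], 1], [[0, 0, 0.001], [0, 0, 0], 1], [[0, 0, 0.0], [0, 0, 0], 1]]}}

```text
time: 8.32
tool_pos: [673.4, 216.8, 57.7]
tcp_rot: [180.0, 0.0, 154.0]
ft_force: [0.4, 0.4, -0.3]
finger_gap: 12.4
```

Emit:
{"op": "play_rows", "data": {"deltas": [[[0, 0, 0.001], [0, 0, 0], 1], [[0, 0, 0.001], [0, 0, 0], 1], [[0, 0, 0.0], [0, 0, 0], 1]]}}

```text
time: 8.7
tool_pos: [673.5, 216.6, 55.8]
tcp_rot: [180.0, 0.0, 154.0]
ft_force: [0.4, -0.5, -0.2]
finger_gap: 12.1
```

Emit:
{"op": "play_rows", "data": {"deltas": [[[0, 0, 0.001], [0, 0, 0], 1], [[0, 0, 0.0], [0, 0, 0], 1]]}}

```text
time: 8.95
tool_pos: [673.6, 216.5, 54.8]
tcp_rot: [180.0, 0.0, 154.0]
ft_force: [-0.4, 0.1, -1.0]
finger_gap: 12.8
```

Emit:
{"op": "play_rows", "data": {"deltas": [[[0, 0, 0.001], [0, 0, 0], 1], [[0, 0, 0.0], [0, 0, 0], 1]]}}

```text
time: 9.2
tool_pos: [673.9, 216.6, 54.9]
tcp_rot: [180.0, 0.1, 154.0]
ft_force: [-0.3, -0.8, -1.3]
finger_gap: 12.8
```

Emit:
{"op": "play_rows", "data": {"deltas": [[[0, 0, 0.0015], [0, 0, 0], 1], [[0, 0, 0.0], [0, 0, 0], 1]]}}

```text
time: 9.45
tool_pos: [674.5, 216.8, 54.9]
tcp_rot: [179.9, 0.1, 154.0]
ft_force: [-0.6, -1.3, -1.2]
finger_gap: 12.6
```

Descent stopped at TCP z 54.9, consistent with the flange on the rim. Release and rise a little.

Emit:
{"op": "play_rows", "data": {"deltas": [[[0, 0, 0], [0, 0, 0], 0.8], [[0, 0, 0], [0, 0, 0], 0.6], [[0, 0, 0], [0, 0, 0], 0.5], [[0, 0, 0], [0, 0, 0], 0.5], [[0, 0, -0.02], [0, 0, 0], 0.5], [[0, 0, -0.03], [0, 0, 0], 0.4], [[0, 0, -0.03], [0, 0, 0], 0.2], [[0, 0, 0], [0, 0, 0], 0]]}}

```text
time: 10.45
tool_pos: [674.9, 217.1, 141.0]
tcp_rot: [179.8, 0.2, 154.0]
ft_force: [0.5, -0.7, 0.1]
finger_gap: 83.7
```

Emit:
{"op": "play_rows", "data": {"deltas": [[[-0.02, 0, -0.01], [0, 0, 0], 0], [[-0.02, 0, 0], [0, 0, 0], 0], [[0, 0, 0], [0, 0, 0], 0], [[0, 0, 0], [0, 0, 0], 0]]}}

```text
time: 10.95
tool_pos: [710.7, 199.8, 152.2]
tcp_rot: [179.8, 0.2, 154.1]
ft_force: [0.4, 0.2, 1.1]
finger_gap: 85.5
```

```bash
python3 - <<'E'
from h import *
s=r.sense(); w=eyes.snapshot("wrist"); sd=eyes.snapshot("side"); cv2.imwrite("pics/w6.png",w[:,:,::-1]); cv2.imwrite("pics/s6.png",sd[:,:,::-1])
print(s["tool_pos"],s["tcp_rot"],s["finger_gap"],s["time"])
u,v=proj("wrist",[674.84,216.66,56],s).astype(int); print(u,v,"wrist")
a=cv2.resize(w[v-60:v+60,u-60:u+60,::-1],(400,400),interpolation=cv2.INTER_CUBIC)
u,v=proj("side",[674.8,216.7,40]).astype(int); print(u,v)
b=cv2.resize(sd[v-33:v+33,u-33:u+33,::-1],(400,400),interpolation=cv2.INTER_CUBIC)
cv2.imwrite("pics/c6.png",cv2.convertScaleAbs(np.hstack([a,b]),alpha=1.4))
E
```

```text
[710.74 199.81 152.18] [179.8    0.2  154.07] 85.47521881945774 10.95
313 190 wrist
243 263
```

View pics/c6.png

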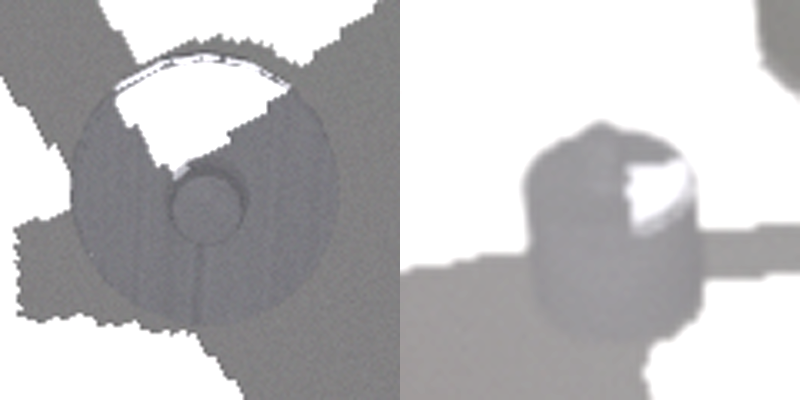

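The lid sits flat and concentric on the tin: flange centre at crop (205,190), knob (207,210), with an even rim all round. Working out the grasp move.

```bash
python3 - <<'E'
from h import *
C=lambda x,y:(253+x/3.3333,130+y/3.3333)
k=ray("wrist",C(207,209),68); f=ray("wrist",C(205,190),49); print(k,f); m=(k+f)/2; m[2]=90; print(delta(m))
E
```

```text
[674.71 217.9   68.  ] [673.44 218.07  49.  ]
[40.86  0.15 61.89]
```

Emit:
{"op": "play_rows", "data": {"deltas": [[[0.018, 0, 0], [0, 0, 0], 0], [[0.018, 0, 0.01], [0, 0, 0], 0], [[0.002, 0, 0.02], [0, 0, 0], 0], [[0, 0, 0.02], [0, 0, 0], 0], [[0, 0, 0], [0, 0, 0], 0], [[0, 0, 0], [0, 0, 0], 0]]}}

```text
time: 11.8
tool_pos: [674.2, 217.2, 97.5]
tcp_rot: [179.9, 0.1, 154.1]
ft_force: [0.7, -0.3, 0.4]
finger_gap: 85.5
```

```bash
python3 - <<'E'
from h import *
s=r.sense();print(s["tool_pos"],s["tcp_rot"]); print(delta([674.1,218,10]))
E
```

```text
[674.16 217.21  97.45] [179.91   0.08 154.15]
[ 0.52  0.55 87.45]
```

Emit:
{"op": "play_rows", "data": {"deltas": [[[0.0005, 0.0005, 0.02], [0, 0, 0], 0], [[0, 0, 0.02], [0, 0, 0], 0], [[0, 0, 0.02], [0, 0, 0], 0], [[0, 0, 0.012], [0, 0, 0], 0], [[0, 0, 0.005], [0, 0, 0], 0], [[0, 0, 0.002], [0, 0, 0], 0], [[0, 0, 0], [0, 0, 0], 0]]}}

```text
time: 12.68
tool_pos: [674.6, 217.5, 12.7]
tcp_rot: [179.9, 0.1, 154.1]
ft_force: [-0.1, -0.5, -0.3]
finger_gap: 85.4
```

Emit:
{"op": "play_rows", "data": {"deltas": [[[0, 0, 0.0015], [0, 0, 0], 0.2], [[0, 0, 0], [0, 0, 0], 0.4], [[0, 0, 0], [0, 0, 0], 0.6], [[0, 0, 0], [0, 0, 0], 0.8], [[0, 0, 0], [0, 0, 0], 0.8], [[0, 0, 0], [0, 0, 0], 0.8]], "force": 50}}

```text
time: 13.42
tool_pos: [675.4, 217.7, 12.8]
tcp_rot: [179.8, 0.2, 154.1]
ft_force: [-0.3, 0.2, -0.3]
finger_gap: 56.1
```

Emit:
{"op": "play_rows", "data": {"deltas": [[[0, 0, -0.01], [0, 0, 0], 0.8], [[0, 0, -0.02], [0, 0, 0], 0.8], [[0, 0, -0.025], [0, 0, 0], 0.8], [[0, 0, -0.025], [0, 0, 0], 0.8], [[0, 0, -0.025], [0, 0, 0], 0.8], [[0, 0, -0.02], [0, 0, 0], 0.8], [[0, 0, -0.01], [0, 0, 0], 0.8], [[0, 0, 0], [0, 0, 0], 0.8]]}}

```text
time: 14.42
tool_pos: [676.5, 218.0, 161.4]
tcp_rot: [179.6, 0.5, 154.1]
ft_force: [-0.1, -0.3, -2.1]
finger_gap: 56.2
```

Emit:
{"op": "play_rows", "data": {"deltas": [[[0.003, -0.012, 0], [0.007, 0.009, 0], 0.8], [[0.007, -0.024, 0], [0, 0, 0], 0.8], [[0.008, -0.028, 0], [0, 0, 0], 0.8], [[0.008, -0.028, 0], [0, 0, 0], 0.8], [[0.008, -0.028, 0], [0, 0, 0], 0.8], [[0.008, -0.026, 0], [0, 0, 0], 0.8], [[0.007, -0.02, 0], [0, 0, 0], 0.8], [[0, -0.01, 0], [0, 0, 0], 0.8]]}}

```text
time: 15.42
tool_pos: [542.0, 72.8, 150.0]
tcp_rot: [-179.2, -1.1, 154.1]
ft_force: [0.9, 0.1, -1.0]
finger_gap: 56.3
```

Emit:
{"op": "play_rows", "data": {"deltas": [[[0.005, -0.02, 0], [0, 0, 0], 0.8], [[0.003, -0.012, 0], [0, 0, 0], 0.8], [[0, 0, 0], [0, 0, 0], 0.8], [[0, 0, 0], [0, 0, 0], 0.8]]}}

```text
time: 15.92
tool_pos: [519.5, 46.2, 148.8]
tcp_rot: [-179.2, -1.3, 154.0]
ft_force: [0.1, -0.3, -2.3]
finger_gap: 55.9
```

```bash
python3 - <<'E'
from h import *
s=r.sense(); w=eyes.snapshot("wrist"); cv2.imwrite("pics/w7.png",w[:,:,::-1]); cv2.imwrite("pics/s7.png",eyes.snapshot("side")[:,:,::-1])
print(s["tool_pos"],s["tcp_rot"],s["finger_gap"],s["time"],s["ft_force"]); print(proj("wrist",[455,72,87],s))
E
```

```text
[519.48  46.17 148.82] [-179.17   -1.28  154.02] 55.930959113914184 15.925 [ 0.08 -0.29 -2.33]
[307.21 149.55]
```

View pics/w7.png

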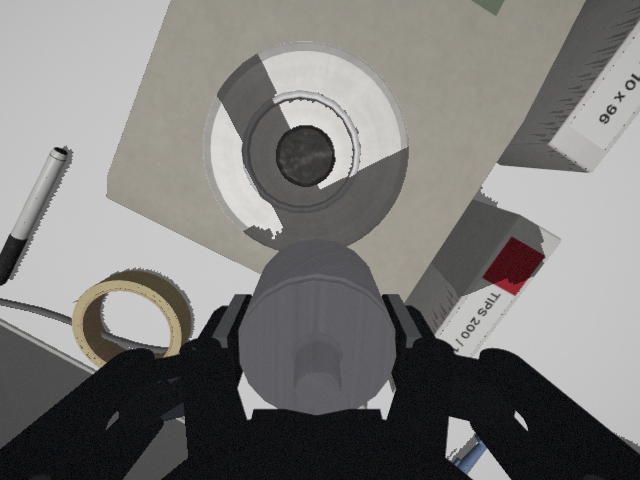

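Ring outer edge spans x 242–361 and y 91–211, so its centre is about (301.5,151). The tin is held with the lid on.

```bash
python3 - <<'E'
from h import *
s=r.sense(); g=ray("wrist",(301.5,151),87); print(g, ray("wrist",(302,147),87))
for e in ((242,151),(361,151),(301.5,91),(301.5,211)): print(ray("wrist",e,87))
y=np.radians(154); a=np.array([np.cos(y),np.sin(y)]); b=np.array([np.sin(y),-np.cos(y)]); d=(g[:2]-1.3*a)-s["tool_pos"][:2]; print("level tool dx,dy",d@a,d@b)
E
```

```text
[454.29  68.81  87.  ] [452.45  70.05  87.  ]
[439.33  38.12  87.  ]
[469.19  99.36  87.  ]
[425.92  83.05  87.  ]
[485.29  53.26  87.  ]
level tool dx,dy 67.17323117585026 -8.356277374664536
```

Emit:
{"op": "play_rows", "data": {"deltas": [[[0.01, -0.001, 0], [-0.0145, -0.0223, 0], 0.8], [[0.015, -0.002, 0], [0, 0, 0], 0.8], [[0.018, -0.002, 0], [0, 0, 0], 0.8], [[0.012, -0.002, 0], [0, 0, 0], 0.8], [[0.008, -0.001, 0], [0, 0, 0], 0.8], [[0, 0, 0], [0, 0, 0], 0.8], [[0, 0, 0], [0, 0, 0], 0.8]]}}

```text
time: 16.9
tool_pos: [457.7, 69.0, 149.6]
tcp_rot: [180.0, 0.0, 154.2]
ft_force: [0.5, -0.3, -2.2]
finger_gap: 55.8
```

```bash
python3 - <<'E'
from h import *
s=r.sense();print(s["tool_pos"],s["tcp_rot"],s["finger_gap"])
y=np.radians(s["tcp_rot"][2]); a=np.array([np.cos(y),np.sin(y)]); print(delta([*(np.array([454.6,68.8])-1.3*a),112]))
E
```

```text
[457.67  69.03 149.64] [179.98   0.03 154.18] 55.82749846078843
[ 1.38 -1.55 37.64]
```

Emit:
{"op": "play_rows", "data": {"deltas": [[[0.001, -0.001, 0.01], [0, 0, 0], 0.8], [[0, 0, 0.01], [0, 0, 0], 0.8], [[0, 0, 0.008], [0, 0, 0], 0.8], [[0, 0, 0.003], [0, 0, 0], 0.8], [[0, 0, 0.0], [0, 0, 0], 0.8], [[0, 0, 0], [0, 0, 0], 0.8]]}}

```text
time: 17.65
tool_pos: [456.3, 68.0, 115.4]
tcp_rot: [-180.0, -0.1, 154.1]
ft_force: [-0.5, -0.4, -2.2]
finger_gap: 56.2
```

```bash
python3 - <<'E'
from h import *
s=r.sense(); sd=eyes.snapshot("side"); w=eyes.snapshot("wrist"); print(s["tool_pos"],s["tcp_rot"],s["finger_gap"],s["qd"])
cv2.imwrite("pics/s8.png",sd[:,:,::-1]); cv2.imwrite("pics/w8.png",w[:,:,::-1])
y=np.radians(s["tcp_rot"][2]); a=np.array([np.cos(y),np.sin(y)]); print(delta([*(np.array([454.6,68.8])-1.3*a),112]))
u,v=proj("side",[454.6,68.8,110]).astype(int); print(u-50,v-50, proj("side",[454.6,68.8,87]),proj("side",[454.6,68.8,99]))
o=cv2.resize(sd[v-50:v+50,u-50:u+50,::-1],(400,400),interpolation=cv2.INTER_CUBIC)
q=cv2.resize(w[80:400,160:480,::-1],(400,400))
cv2.imwrite("pics/c8.png",cv2.convertScaleAbs(np.hstack([o,q]),alpha=1.4))
E
```

```text
[456.29  68.02 115.45] [-179.96   -0.05  154.13] 56.19893714379491 [ 0.03  0.12 -0.11  0.01 -0.1   0.17]
[ 0.63 -0.07  3.58]
300 145 [350.19 204.64] [350.38 199.94]
```

The viewer limit is reached, so the last checks are numeric. One small lowering.

Emit:
{"op": "play_rows", "data": {"deltas": [[[0.0005, 0, 0.003], [0, 0, 0], 0.8], [[0, 0, 0], [0, 0, 0], 0.8], [[0, 0, 0], [0, 0, 0], 0.8], [[0, 0, 0], [0, 0, 0], 0.8]]}}

```text
time: 18.25
tool_pos: [456.3, 68.3, 113.0]
tcp_rot: [180.0, 0.0, 154.1]
ft_force: [-0.2, 0.3, -1.8]
finger_gap: 55.5
```

```bash
python3 - <<'E'
from h import *
s=r.sense(); print(s["tool_pos"],s["tcp_rot"],s["finger_gap"],s["ft_force"],abs(s["qd"]).max())
y=np.radians(s["tcp_rot"][2]); print("tin axis",s["tool_pos"][:2]+1.3*np.array([np.cos(y),np.sin(y)]),"underside",s["tool_pos"][2]-12.8)
w=cv2.cvtColor(eyes.snapshot("wrist"),cv2.COLOR_RGB2GRAY); a=cv2.imread("pics/w7.png",0)
# held lid's image shift since w7 (knob/flange patch is fixed in the tool frame)
t=a[270:400,255:380]; m=cv2.matchTemplate(w,t,cv2.TM_CCOEFF_NORMED); print(cv2.minMaxLoc(m))
E
```

```text
[456.33  68.32 113.  ] [179.99   0.02 154.14] 55.5281697375723 [-0.15  0.33 -1.76] 0.050763685502150144
tin axis [455.16  68.89] underside 100.19976183663563
(-0.39677879214286804, 0.571563720703125, (423, 132), (256, 271))
```

```bash
python3 -c "
from bench import r; print(r.hand_in())"
```

```text
the job is handed in; nothing more can be done
None
```

I handed the job in with the arm still holding the closed tin level over the ring. The hand-in reports no verdict, so the result rests on my own measurements.

**What was done:** I seated the silver lid on the tin and let go. I then gripped the tin by its body, carried it over the cartons with its underside near 14 cm, and stopped it above the ring.

**Last checks at about 18 s:**

| Check | Reading |
|---|---|
| Tin axis | about (455.2, 68.9) mm, by dead reckoning from the grasp |
| Ring centre | about (454.5, 68.8) mm, from the wrist view, calibration good to about 2 mm |
| Tin underside | about 13 mm above the ring's top, using the nominal 87 mm height |
| Tool tilt | under 0.1° |
| Joint motion | 0.05°/s at most |
| Grip opening | 55.5 mm at 50 N |
| Wrist load | about 1.8 N, which fits the closed tin |

- **Lid seating:** After I let go, the wrist and side crops showed the lid flat and concentric on the tin. At the end, a template match put it within 1 pixel of where it was before the final approach, but the match score was only 0.57.
- **Disagreements:** Two estimates of the lid's position in the grip differed by about 2.8 mm, so I checked again just above the rim before lowering it. The gap reads about 2 mm small on both the knob and the tin.
- **Not confirmed by eye:** The final hold was not viewed because the picture limit was reached. I also did not measure whether the cartons, timer or boat moved, but nothing I saw suggested any contact.

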